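# Open the filter box of the water station

## Robot

A 6-joint arm with a two-finger parallel gripper is mounted at the origin on the work surface. World frame = base frame: x ahead of the robot, y to its left, z up, the work surface at z = 0. Lengths are in mm, angles in rad, forces in N, time in s.
With the tool pointing down it reaches from about 350 to 725 mm from the base axis. Payload 6 kg.
Tool frame: the origin (TCP) lies midway between the tips of the shut fingers; the grasp point (between the pads) lies 19 mm behind it; z points along the fingers, x is the direction in which the jaws open and shut, and the axes are right-handed (so a half turn about z gives the same grasp; the last joint's range is limited). The gripper opens to 85 mm and grips with 20 to 120 N. Pads are 22 mm wide; open, the fingers measure 114 mm over their backs; the gripper's body (76 mm by 85 mm) begins 54 mm behind the grasp point. The pads swing forward as they close: fully open they stand 13 mm farther back than shut.
Start: joints at [-0.85, 0.04, 0.085, 0, -1.615, -0.334], TCP at [226.343, -555.646, 231.261] pointing down, gripper open.
Joint ranges: [-2.56, 2.56], [-1.29, 2.01], [-1.08, 1.49], [-3.29, 1.98], [-2.81, -0.18], [-2.99, 2.99]. Speed limits (rad/s): [2.57, 2.57, 3.01, 3.14, 3.14, 3.14].

## Interface

Orientations are given as a unit quaternion [w, x, y, z].
In Python, from rig import manip gives the robot as it stands. The module is installed in compiled form; this text tells all that it offers.
- The arm moves only by the tool apply_moves, never from a script. Its argument "series" is a list of rows, each a list of 6 numbers: the shift along the tool's x, y, z in mm, then the turn, a rotation vector about the tool's x, y, z in degrees. A call has 1 to 12 rows; each row is the pose to reach, as a shift and turn from the pose commanded when the call began, along the tool's axes at that moment; what a row does not reach only later rows make up. A row lasts 1/10 s, in which the tool goes at most 50 mm and 8.59 degrees, less where a joint would pass 70% of its speed; a pose out of reach is approached as far as the arm can. A call with a gripper value outside its range is refused whole. "claw" is the opening in per cent of the stroke, from 0 (shut) to 100 (fully open), set as the call begins (left out, the last holds). The fingers move at their own pace and stop on an object; the grip force is fixed at half the most. Time passes only in rows, so rows that repeat a pose let the fingers close. It gives the time, the measured TCP pose, the force and the opening at its end, in the units of the state.
- manip.get_state(): the state, without advancing time (a new reading comes with each control period).
- manip.capture(name): name is "scene" or "top"; returns a dict with "image" (400x640x3 uint8, blue, green, red), "fx", "fy", "cx", "cy" (pixels), "distortion" ([k1, k2, p1, p2, k3] as OpenCV has them; the pictures are not rectified), "R" (3x3) and "t" (3): a world point X has camera coordinates R X + t. Camera axes: x right, y down, z forward; pixel columns grow to the right and rows downward; lengths in mm; the calibration is good to about 2 mm. A picture is of the moment at which its call begins. There is no depth.
- manip.job_done(): hands the job in, once; it reports no verdict.
The state is a dict: "time": time; "joints": joint angles; "qd": joint speeds; "joint_efforts": joint torques, N m; "eef_pos": TCP position; "orientation": TCP orientation; "contact_force": force on the tool from outside, world axes, zero at the start; "wrist_torque": the same for the moment, N m; "width": finger opening in mm.
Only numpy, scipy, OpenCV 4.12 (cv2) and the standard library are available. Lean on these libraries where they do the work, as an engineer would, in place of code of your own. Each camera call takes 0.05 s, during which the arm holds its last target. There are 200 camera calls.

## Task

The filters in the blue box of this water station are due for a check: turn the black fastener on the blue panel a quarter turn counter-clockwise to unlocked while the panel is still shut. Then swing the blue panel up by its steel handle until it stands at least 60 degrees open, and let go so that it stays open with its fastener still unlocked. Leave the green box locked.

Things in the scene. Friction and masses are not known exactly. Their poses are not given: they have to be found in the camera images.
- blue_grip (a point): Blue panel's fastener: black wing 44 mm long, 14 wide, its top 40 mm above the panel. Point: on its turning axis, 28 mm above the panel's top face. Frame turns with the wing: x along it (white mark at -x end), z up. It stands 50 mm behind the panel's front edge, 110 mm left of the handle's middle. The panel tops a white box 190 x 220 x 90 mm high, fixed, front edge roughly facing the robot.
- blue_handle (a point): Middle of the blue panel's handle: steel bar 10 mm thick, 80 long along y, 35 above the panel, 15 ahead of its front edge; free for fingers along x. Frame fixed to the panel; shut: x away from robot, z up; tilt of z = opening angle, stop at 80 deg. Hinge line along y at +205 mm x, -41 mm z of here; front lifts up and back (6 N), stays where left. Bar can roll in the fingers: no tool tilt needed.
- blue_fastener (a joint): Turn of the blue panel's fastener, rad: 0 locked (wing square to the handle bar, white mark to the front edge), growing counter-clockwise from above to a stop at 1.57, unlocked (wing parallel to the bar, mark towards the handle). Starts at 0 to 0.2. Stiff (0.06 N m), stays where left. Its cam under the box's front ledge holds the panel shut up to about 1.0.
- green_fastener (a joint): Turn of the like fastener on a second, like box with a green panel, which stands to the left or right of the blue one: 0 locked, 1.57 unlocked. Starts at 0 to 0.2; to be left alone.

How it is judged (in metres and radians):
On the way:
1. the blue panel's fastener is turned to unlocked while the panel is still shut (value of joint blue_fastener above 1.3 rad and angle between blue_handle's own z axis and vertical below 0.15 rad), for 0.2 s.
At the end, for the whole second after the job is handed in: the blue panel stands at least 60 degrees open, its fastener still turned to unlocked (more than 1.2 rad), and the green box's fastener is still locked (less than 0.4 rad) (angle between blue_handle's own z axis and vertical above 1.047 rad and value of joint blue_fastener above 1.2 rad and value of joint green_fastener below 0.4 rad); the robot touches nothing.
It fails at once if the green box's fastener is turned (value of joint green_fastener above 0.4 rad).
It also fails if it takes over 51 s, if anything falls off the work surface, if the arm or the gripper's body presses on something with over 40 N, if the wrist force passes 120 N, or if a joint passes its speed limit or range.

## Working session

There is one attempt and no reset: what is moved stays moved. The work goes in short steps, Python scripts to look and compute and a tool call to move; the robot and the scene stay as the last step left them, time stands still between calls to the robot, and variables do not carry over. Pictures are saved under pics/ and viewed, about 8 in all and at most 12, crops included, and the job is handed in when it is done.

Besides the shell and the picture viewer there is one more tool, called after "Emit:" in YAML: its name, and indented under it one key for each argument. apply_moves: Moves the arm, as the interface text tells. Its arguments: {"type":"object","properties":{"series":{"type":"array"},"claw":{"type":"number"}},"required":["series"]}

```bash
mkdir -p pics; cat > h.py <<'E'
from rig import manip
import cv2, numpy as np
def snap(n,cam):
    c=manip.capture(cam); cv2.imwrite(f'pics/{n}.png',c['image']); np.save(f'pics/{n}.npy',c,allow_pickle=True); return c
def load(n): return np.load(f'pics/{n}.npy',allow_pickle=True).item()
def KD(c): return np.array([[c['fx'],0,c['cx']],[0,c['fy'],c['cy']],[0,0,1.]]),np.array(c['distortion'],float)
def proj(c,X):
    K,D=KD(c); return cv2.projectPoints(np.array(X,float).reshape(-1,3),cv2.Rodrigues(np.array(c['R']))[0],np.array(c['t'],float),K,D)[0].reshape(-1,2)
def atz(c,uv,z):
    K,D=KD(c);R=np.array(c['R']);o=-R.T@np.array(c['t'])
    p=cv2.undistortPoints(np.array(uv,float).reshape(-1,1,2),K,D).reshape(-1,2)
    d=np.c_[p,np.ones(len(p))]@R
    return o+d*((z-o[2])/d[:,2])[:,None]
E
python3 - <<'E'
from h import *
a=snap('s0','scene');b=snap('t0','top')
for c in(a,b): print(-np.array(c['R']).T@c['t'],c['fx'],c['R'])
print(manip.get_state())
E
```

```text
[997.19152348 319.29130119 837.4203355 ] 479.05746728321697 [[-0.52787263  0.8492951  -0.00695074]
 [ 0.63770413  0.39092807 -0.66370828]
 [-0.56096696 -0.35478596 -0.74795922]]
[ 313.47858279  -14.68975562 1038.11954229] 432.41967810252254 [[ 0.12669004 -0.99193949  0.00238273]
 [-0.97168007 -0.12458483 -0.20078961]
 [ 0.199468    0.0231228  -0.97963149]]
{'time': 0.1, 'joints': array([-8.50261402e-01,  4.07612674e-02,  8.39190865e-02, -4.14973967e-04,
       -1.61551151e+00, -3.33697445e-01]), 'qd': array([ 2.08670541e-03, -1.38971281e-03,  4.18580407e-03,  7.39351852e-04,
       -6.33388343e-05, -7.84339609e-05]), 'joint_efforts': array([-4.37418348e-03, -3.69345975e+01,  3.48284161e+01,  6.95174709e+00,
       -4.54087291e-03,  1.27915726e-06]), 'eef_pos': array([ 226.31300458, -555.36093281,  230.37665152]), 'orientation': array([-6.99907412e-04,  5.57996972e-01,  8.29842594e-01,  3.99301775e-04]), 'contact_force': array([ 0.2251679 , -0.57851187,  0.25454895]), 'wrist_torque': array([ 0.00934073, -0.00740455, -0.03082454]), 'width': 84.86946961858129}
```

View pics/s0.png

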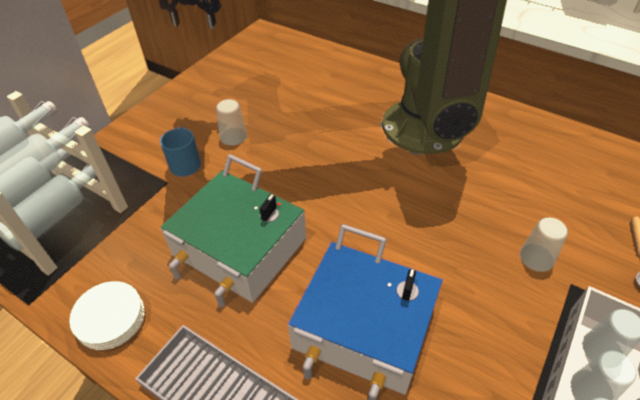

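View pics/t0.png

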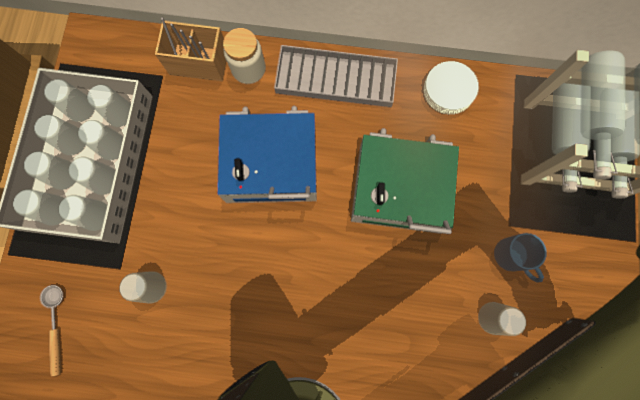

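The scene view shows the blue panel at about (370,310), with its fastener at (408,288) and its handle at (360,235). The green box is at (235,240). In the top view the blue panel spans (218–316, 112–200) with the wing at (240,172), and green is at (408,182). I'll zoom in on the blue box.

```bash
python3 - <<'E'
from h import *
a=load('t0')['image'][100:220,205:330];b=load('s0')['image'][215:395,285:450]
A=cv2.resize(a,None,fx=3.2,fy=3.2,interpolation=2);B=cv2.resize(b,None,fx=2.4,fy=2.4,interpolation=2)
print(A.shape,B.shape)
o=np.zeros((440,800,3),np.uint8);o[:A.shape[0],:400]=A;o[:B.shape[0],402:402+B.shape[1]]=B[:, :398]
cv2.imwrite('pics/z0.png',o)
E
```

```text
(384, 400, 3) (432, 396, 3)
```

View pics/z0.png

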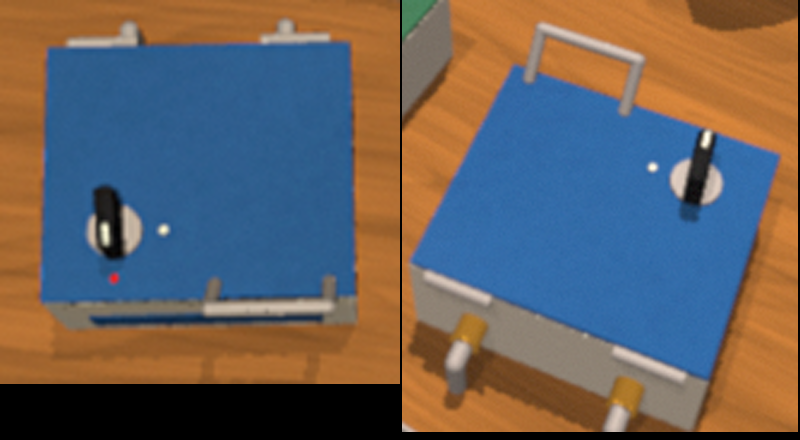

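```bash
cat > fit.py <<'E'
from h import *
from scipy.optimize import least_squares
T=load('t0');S=load('s0')
tc=np.array([[48,47],[350,44],[42,300],[354,296],[205,308],[333,305],[114,231]])/3.2+[205,100]
sc=(np.array([[703,370],[414,262],[778,155],[515,66],[641,60],[540,27],[696,182]])-[402,0])/2.4+[285,215]
# panel frame: origin middle of front edge, x back, y left
def model(p):
    x,y,th,z,w,hy=p; h=w/2
    L=np.array([[190,h,0],[190,-h,0],[0,h,0],[0,-h,0],[-15,hy+40,35],[-15,hy-40,35],[50,hy+110,0]],float)
    c,s=np.cos(th),np.sin(th); return L@np.array([[c,s,0],[-s,c,0],[0,0,1]])+[x,y,z]
f=lambda p:np.r_[(proj(T,model(p))-tc).ravel(),(proj(S,model(p))-sc).ravel()]
r=least_squares(f,[500,100,0,95,220,-40],x_scale=[1,1,.01,1,1,1],loss='soft_l1')
print(r.x.round(3)); print(f(r.x).reshape(-1,2).round(1))
x,y,th,z,w,hy=r.x
for n,L in(('handle',[-15,hy,35]),('fast',[50,hy+110,28]),('hinge',[190,hy,-6])):
    c,s=np.cos(th),np.sin(th);print(n,(x+c*L[0]-s*L[1]).round(1),(y+s*L[0]+c*L[1]).round(1),(z+L[2]).round(1))
st=manip.get_state()
from scipy.spatial.transform import Rotation as Ro
print(Ro.from_quat(np.roll(st['orientation'],-1)).as_matrix().round(3))
E
python3 fit.py
```

```text
[ 5.06098e+02  1.36124e+02  1.49000e-01  9.52070e+01  2.15213e+02
 -5.16490e+01]
[[-0.  -0.2]
 [-1.5 -1. ]
 [-0.3  0.9]
 [-1.3  0.1]
 [ 0.4  0.5]
 [-2.3  0.7]
 [-0.3  0.3]
 [ 0.1  3.3]
 [-1.7 -0.3]
 [-0.6 -1.3]
 [-0.1 -1.3]
 [-1.4  0.1]
 [ 0.4  0.5]
 [-0.6  0.3]]
handle 498.9 82.8 130.2
fast 546.9 201.2 123.2
hinge 701.7 113.2 89.2
[[-0.377  0.926 -0.001]
 [ 0.926  0.377  0.001]
 [ 0.002 -0.    -1.   ]]
```

```bash
cat >> fit.py <<'E'
def wing(a,sg): 
    F=np.array([x+c*50-s*(hy+110),y+s*50+c*(hy+110),z+40]); t=th+a
    return F+sg*22*np.array([np.cos(t),np.sin(t),0])
for a in(0,.1,.2):
    P=np.array([wing(a,1),wing(a,-1)])
    print(a,'top',((proj(T,P)-[205,100])*3.2).round(0).tolist(),'scene',((proj(S,P)-[285,215])*2.4+[402,0]).round(0).tolist())
E
python3 fit.py | tail -3
```

```text
0 top [[103.0, 185.0], [102.0, 248.0]] scene [[692.0, 178.0], [710.0, 130.0]]
0.1 top [[99.0, 185.0], [105.0, 248.0]] scene [[695.0, 179.0], [707.0, 129.0]]
0.2 top [[96.0, 186.0], [108.0, 247.0]] scene [[698.0, 180.0], [704.0, 128.0]]
```

Emit:
apply_moves:
  series:
    - [35,35,0,0,0,0.5]
    - [70,70,0,0,0,1]
    - [105,105,0,0,0,1.5]
    - [140,140,0,0,0,2]
    - [175,175,0,0,0,2.5]
    - [210,210,0,0,0,3]
    - [245,245,0,0,0,3.5]
    - [280,280,0,0,0,4]
    - [315,315,0,0,0,4.5]
    - [350,350,0,0,0,5]
    - [385,385,0,0,0,5.5]
    - [420,420,0,0,0,6]
  claw: 60

```text
time: 1.3
eef_pos: [457.1, -6.0, 231.3]
orientation: [0.0, 0.601, 0.8, 0.0]
contact_force: [1.6, -1.4, -0.2]
width: 51.5
```

Emit:
apply_moves:
  series:
    - [35,29,10,0,0,1]
    - [70,58,20,0,0,2]
    - [105,87,30,0,0,3]
    - [140,116,40,0,0,4]
    - [174,144,50,0,0,4]
    - [174,144,50,0,0,4]
    - [174,144,50,0,0,4]

```text
time: 2.0
eef_pos: [546.4, 199.5, 179.7]
orientation: [-0.0, 0.628, 0.778, -0.002]
contact_force: [-0.2, 0.4, 1.0]
width: 51.2
```

```bash
python3 - <<'E'
from h import *
a=snap('s1','scene');b=snap('t1','top')
A=cv2.resize(b['image'][100:220,205:330],None,fx=3.2,fy=3.2,interpolation=2);B=cv2.resize(a['image'][200:380,310:475],None,fx=2.4,fy=2.4,interpolation=2)
o=np.zeros((440,800,3),np.uint8);o[:A.shape[0],:400]=A;o[:B.shape[0],402:402+B.shape[1]]=B
cv2.imwrite('pics/z1.png',o); print(manip.get_state()['eef_pos'])
E
```

```text
[546.72416311 198.42018089 181.63222118]
```

View pics/z1.png

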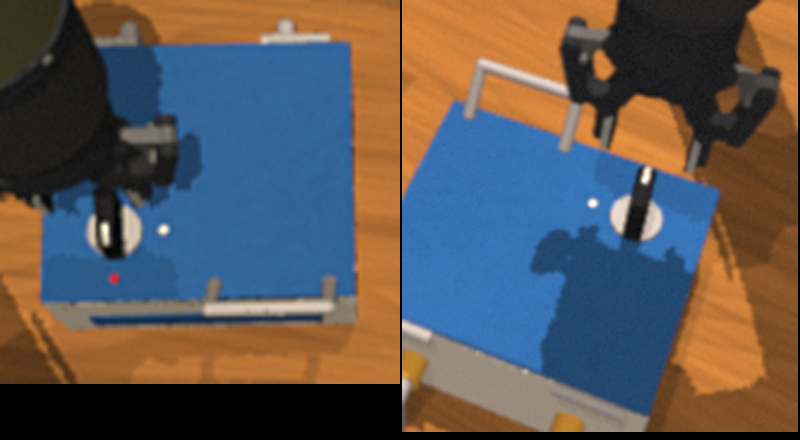

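The fingers straddle the wing in both views: wing top at crop (640,190), fingers at (605,130) and (697,155). I'll descend next.

Emit:
apply_moves:
  series:
    - [1,0,25,0,0,0]
    - [2,0,45,0,0,0]
    - [2,0,60,0,0,0]
    - [2,0,74,0,0,0]
    - [2,0,74,0,0,0]
    - [2,0,74,0,0,0]

```text
time: 2.7
eef_pos: [546.6, 200.7, 108.0]
orientation: [0.0, 0.628, 0.778, 0.0]
contact_force: [-0.2, 0.3, 0.5]
width: 50.9
```

Emit:
apply_moves:
  series:
    - [0,0,0,0,0,0]
    - [0,0,0,0,0,0]
    - [0,0,0,0,0,0]
    - [0,0,0,0,0,0]
    - [0,0,0,0,0,0]
    - [0,0,0,0,0,0]
    - [0,0,0,0,0,0]
    - [0,0,0,0,0,0]
  claw: 0

```text
time: 3.5
eef_pos: [546.7, 201.5, 108.3]
orientation: [0.0, 0.628, 0.778, 0.001]
contact_force: [-1.3, 1.7, 5.3]
width: 13.0
```

Emit:
apply_moves:
  series:
    - [0,0,0,0,0,-8]
    - [0,0,0,0,0,-16]
    - [0,0,0,0,0,-24]
    - [0,0,0,0,0,-32]
    - [0,0,0,0,0,-40]
    - [0,0,0,0,0,-48]
    - [0,0,0,0,0,-56]
    - [0,0,0,0,0,-64]
    - [0,0,0,0,0,-72]
    - [0,0,0,0,0,-80]
    - [0,0,0,0,0,-86]
    - [0,0,0,0,0,-86]

```text
time: 4.7
eef_pos: [547.3, 201.0, 108.3]
orientation: [0.001, -0.071, 0.997, 0.0]
contact_force: [2.3, 1.6, 3.8]
width: 13.0
```

Emit:
apply_moves:
  series:
    - [0,0,0,0,0,0]
    - [0,0,0,0,0,0]
    - [0,0,0,0,0,0]

```text
time: 5.0
eef_pos: [547.3, 201.0, 108.3]
orientation: [0.001, -0.07, 0.998, 0.0]
contact_force: [3.6, 1.2, 5.0]
width: 13.0
```

Next I'll release, rise, and check the wing.

Emit:
apply_moves:
  series:
    - [0,0,0,0,0,0]
    - [0,0,0,0,0,0]
    - [0,0,0,0,0,0]
    - [0,0,0,0,0,0]
    - [0,0,-10,0,0,0]
    - [0,0,-30,0,0,0]
    - [0,0,-60,0,0,0]
    - [0,0,-90,0,0,0]
    - [0,0,-90,0,0,0]
  claw: 50

```text
time: 5.9
eef_pos: [548.2, 201.4, 203.7]
orientation: [0.004, -0.071, 0.997, 0.002]
contact_force: [-0.5, -0.5, 0.7]
width: 42.6
```

```bash
python3 - <<'E'
from h import *
a=snap('s2','scene');b=snap('t2','top')
A=cv2.resize(b['image'][100:220,205:330],None,fx=3.2,fy=3.2,interpolation=2);B=cv2.resize(a['image'][200:380,310:475],None,fx=2.4,fy=2.4,interpolation=2)
o=np.zeros((440,800,3),np.uint8);o[:A.shape[0],:400]=A;o[:B.shape[0],402:402+B.shape[1]]=B
cv2.imwrite('pics/z2.png',o); print(manip.get_state()['eef_pos'],manip.get_state()['orientation'])
E
```

```text
[546.60439751 201.183246   198.73653121] [ 8.44716607e-04 -7.11065435e-02  9.97468097e-01  7.35513750e-04]
```

View pics/z2.png

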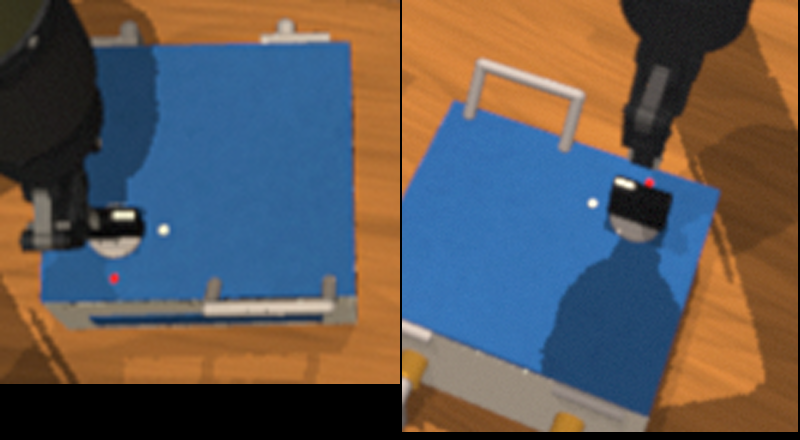

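The wing now lies parallel to the bar, with its mark at crop (123,215) facing the handle, so the fastener is unlocked and the panel is still shut. The handle comes next.

Emit:
apply_moves:
  series:
    - [16,-28,6,0,0,0]
    - [32,-55,12,0,0,0]
    - [48,-83,18,0,0,0]
    - [64,-110,24,0,0,0]
    - [64,-110,24,0,0,0]
    - [64,-110,50,0,0,0]
    - [64,-110,70,0,0,0]
    - [64,-110,83,0,0,0]
    - [64,-110,83,0,0,0]
    - [64,-110,83,0,0,0]

```text
time: 7.0
eef_pos: [498.9, 83.1, 114.8]
orientation: [0.0, -0.071, 0.997, -0.0]
contact_force: [0.8, 0.2, 0.3]
width: 42.5
```

```bash
python3 - <<'E'
from h import *
a=snap('s3','scene');b=snap('t3','top')
A=cv2.resize(b['image'][120:240,230:355],None,fx=3.2,fy=3.2,interpolation=2);B=cv2.resize(a['image'][180:360,300:465],None,fx=2.4,fy=2.4,interpolation=2)
o=np.zeros((440,800,3),np.uint8);o[:A.shape[0],:400]=A;o[:B.shape[0],402:402+B.shape[1]]=B
cv2.imwrite('pics/z3.png',o); print(manip.get_state()['eef_pos'],manip.get_state()['contact_force'])
E
```

```text
[499.21684843  83.26365111 115.56048405] [-0.38473852  0.04061822 -0.82414868]
```

View pics/z3.png

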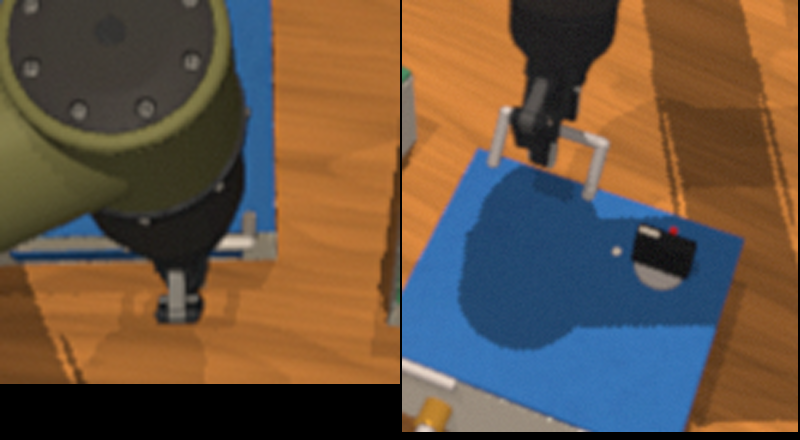

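The bar lies between the two fingers, which sit at about crop (540,130) against a bar from (507,110) to (605,145). I'll close, then lift a little.

Emit:
apply_moves:
  series:
    - [0,0,0,0,0,0]
    - [0,0,0,0,0,0]
    - [0,0,0,0,0,0]
    - [0,0,0,0,0,0]
    - [0,0,0,0,0,0]
    - [0,0,0,0,0,0]
    - [0,0,0,0,0,0]
  claw: 0

```text
time: 7.8
eef_pos: [499.4, 83.2, 115.1]
orientation: [0.001, -0.071, 0.997, 0.0]
contact_force: [5.5, 1.2, 1.2]
width: 8.1
```

Emit:
apply_moves:
  series:
    - [-2,0,-9,0,0,0]
    - [-4,0,-18,0,0,0]
    - [-7,0,-26,0,0,0]
    - [-10,0,-35,0,0,0]
    - [-14,0,-43,0,0,0]
    - [-18,0,-52,0,0,0]
    - [-18,0,-52,0,0,0]

```text
time: 8.5
eef_pos: [516.1, 85.7, 166.3]
orientation: [-0.001, -0.071, 0.997, 0.0]
contact_force: [-1.4, 2.3, -2.8]
width: 7.6
```

Emit:
apply_moves:
  series:
    - [-9,0,-16,0,0,0]
    - [-19,0,-31,0,0,0]
    - [-30,0,-45,0,0,0]
    - [-43,0,-58,0,0,0]
    - [-56,0,-70,0,0,0]
    - [-71,0,-81,0,0,0]
    - [-71,0,-81,0,0,0]

```text
time: 9.2
eef_pos: [586.8, 96.3, 250.7]
orientation: [0.001, -0.072, 0.997, 0.0]
contact_force: [-8.2, 4.2, 9.5]
width: 7.6
```

```bash
python3 - <<'E'
from h import *
a=snap('s4','scene')
cv2.imwrite('pics/z4.png',cv2.resize(a['image'][120:400,230:550],None,fx=2,fy=2,interpolation=2)); print(manip.get_state()['contact_force'],manip.get_state()['wrist_torque'])
E
```

```text
[-7.59821651  4.5698836   8.18418042] [1.62043551 2.76769072 0.0379243 ]
```

View pics/z4.png

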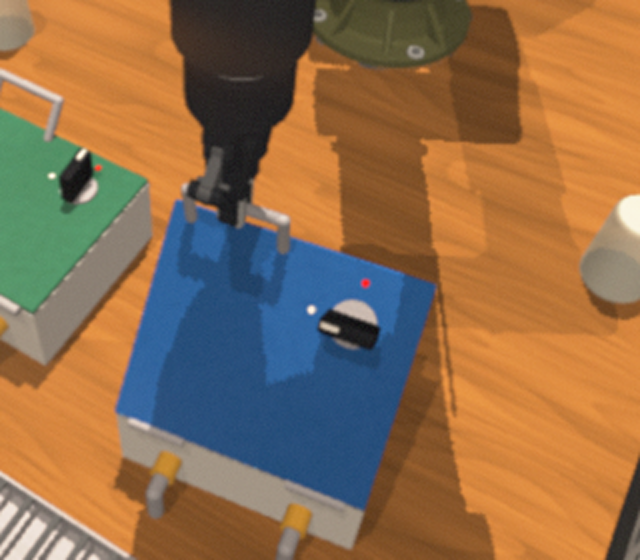

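The panel is lifting evenly at about 45°, with the wing still parallel to the bar. I'll continue to about 72°.

Emit:
apply_moves:
  series:
    - [-16,0,-9,0,0,0]
    - [-32,0,-17,0,0,0]
    - [-49,0,-24,0,0,0]
    - [-66,0,-29,0,0,0]
    - [-84,0,-32,0,0,0]
    - [-92,0,-33,0,0,0]
    - [-92,0,-33,0,0,0]

```text
time: 9.95
eef_pos: [679.0, 110.2, 285.0]
orientation: [0.004, -0.072, 0.997, 0.001]
contact_force: [-1.1, 6.6, 10.2]
width: 7.6
```

```bash
python3 - <<'E'
from h import *
a=snap('s5','scene')
cv2.imwrite('pics/z5.png',cv2.resize(a['image'][120:400,230:550],None,fx=2,fy=2,interpolation=2)); print(manip.get_state()['contact_force'],manip.get_state()['joints'])
E
```

```text
[-0.34695156  5.74309379 10.19828637] [ 4.50912222e-01  2.86317695e-01  4.57885119e-01  6.56772736e-04
 -1.73428811e+00 -3.06851263e-01]
```

View pics/z5.png

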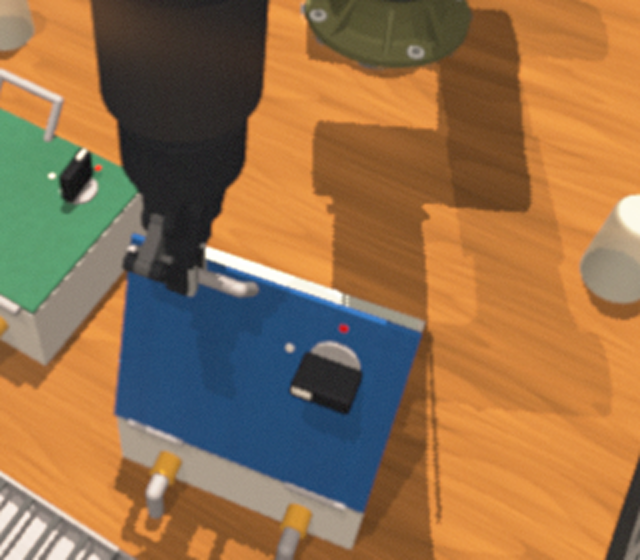

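The panel stands at about 72° with the wing unlocked at crop (327,382). I'll release with a small opening and withdraw upwards.

Emit:
apply_moves:
  series:
    - [0,0,0,0,0,0]
    - [0,0,0,0,0,0]
    - [0,0,0,0,0,0]
    - [0,0,0,0,0,0]
    - [0,0,-5,0,0,0]
    - [0,0,-12,0,0,0]
    - [0,0,-25,0,0,0]
    - [0,0,-40,0,0,0]
    - [0,0,-60,0,0,0]
    - [0,0,-80,0,0,0]
    - [0,0,-80,0,0,0]
  claw: 25

```text
time: 11.1
eef_pos: [678.2, 108.1, 364.7]
orientation: [0.003, -0.071, 0.997, 0.0]
contact_force: [-0.8, 0.1, 0.8]
width: 21.0
```

Emit:
apply_moves:
  series:
    - [30,0,0,0,0,0]
    - [60,0,0,0,0,0]
    - [100,0,0,0,0,0]
    - [140,0,0,0,0,0]
    - [180,0,0,0,0,0]
    - [220,0,0,0,0,0]
    - [220,0,0,0,0,0]
    - [220,0,0,0,0,0]

```text
time: 11.9
eef_pos: [459.3, 77.3, 361.3]
orientation: [0.001, -0.072, 0.997, 0.001]
contact_force: [0.3, 0.2, -0.0]
width: 21.4
```

```bash
python3 - <<'E'
from h import *
a=snap('s6','scene')
cv2.imwrite('pics/z6.png',cv2.resize(a['image'][120:400,230:550],None,fx=2,fy=2,interpolation=2)); print(manip.get_state()['contact_force'])
# predicted bar ends (crop px) at opening angles
x,y,th,z,w,hy=506.1,136.1,.149,95.2,215.2,-51.6
for d in(55,60,65,70,75):
    q=np.radians(11.31+d);P=[]
    for s in(40,-40):
        L=[190-209.06*np.cos(q),hy+s];P.append([x+np.cos(th)*L[0]-np.sin(th)*L[1],y+np.sin(th)*L[0]+np.cos(th)*L[1],z-6+209.06*np.sin(q)])
    print(d,((proj(a,P)-[230,120])*2).round(0).tolist())
E
```

```text
[ 0.84467735 -0.45369708 -0.32373548]
55 [[269.0, 238.0], [169.0, 205.0]]
60 [[261.0, 250.0], [159.0, 216.0]]
65 [[253.0, 264.0], [149.0, 229.0]]
70 [[243.0, 281.0], [138.0, 244.0]]
75 [[234.0, 300.0], [126.0, 262.0]]
```

View pics/z6.png

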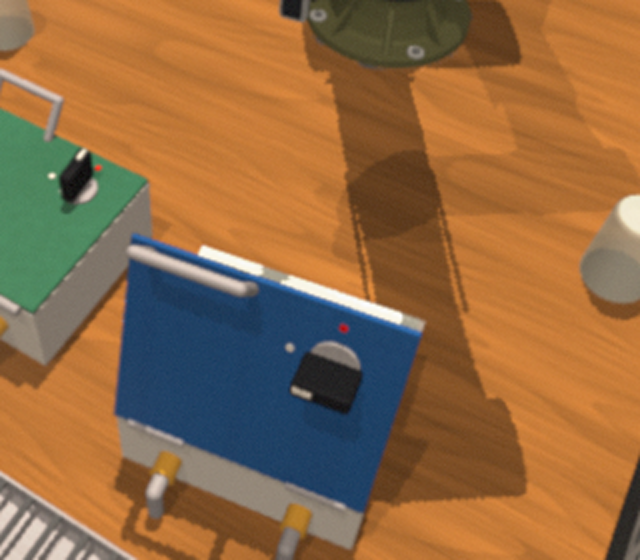

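The bar ends lie at about (135,253) and (250,289), which match an opening of about 72°. The wing is unlocked, green is untouched, and the gripper is clear.

```bash
python3 -c "
from rig import manip; print(manip.job_done())"
```

```text
the job is handed in; nothing more can be done
None
```

The blue panel is open with its fastener unlocked, and I handed the job in at about 12 s; the hand-in reports no verdict.

- **Fastener:** I turned the black wing about 86° counter-clockwise with the panel shut. The picture afterwards showed it parallel to the handle bar, with its white mark towards the handle.
- **Panel:** I lifted it by the steel handle along its hinge arc, let go with a small finger opening, and moved the gripper clear.
- **Last checks:** The handle's ends in the final picture match an opening of about 72°, and the wing was still unlocked. The green fastener looked unchanged. The force on the tool was about zero, and the highest reading I saw was about 13 N.
- **Disagreement:** The finger-width readings were slightly small: 13 mm on the 14 mm wing and about 8 mm on the 10 mm bar. Both grips held anyway. No check failed.

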